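Shut and pin the hasp of the flour bin

ROBOT

A 6-joint arm with a two-finger parallel gripper is mounted at the origin on the work surface. World frame = base frame: x ahead of the robot, y to its left, z up, the work surface at z = 0. Lengths are in m, angles in rad, forces in N, time in s.
With the tool pointing down it reaches from about 0.25 to 0.85 m from the base axis. Payload 12.5 kg.
Tool frame: the origin (TCP) lies midway between the tips of the shut fingers; the grasp point (between the pads) lies 19 mm behind it; z points along the fingers, y is the line along which they close (so a half turn about z gives the same grasp; the last joint's range is limited). The gripper opens to 93 mm and grips with 3 to 60 N. Pads are 15 mm wide; open, the fingers measure 128 mm over their backs; the gripper's body (75 mm by 188 mm) begins 65 mm behind the grasp point.
Start: joints at [-1.319, 0.351, 1.652, -0, 1.139, -0.085], TCP at [0.182, -0.519, 0.219] pointing down, gripper open.
Joint ranges: [-2.75, 2.75], [-0.79, 2.1], [0.01, 2.65], [-1.57, 4.71], [0.07, 3.14], [-2.87, 2.87]. Speed limits (rad/s): [2.22, 2.22, 2.79, 3.14, 3.14, 3.14].

INTERFACE

Orientations are given as a unit quaternion [x, y, z, w].
In Python, from rig import * gives the robot as it stands.
- The arm moves only by the tool arm_command, never from a script. Its argument "rows" is a list of rows, each a list of 6 numbers: the shift along the tool's x, y, z in cm, then the turn, a rotation vector about the tool's x, y, z in degrees. In form: [[x, y, z, rx, ry, rz], ...]. A call has exactly 8 rows; each row shifts and turns the commanded pose from where the row before left it, along the tool's axes as they then stand; what a row does not reach is not made up. A row lasts 1/8 s, in which the tool goes at most 62.5 mm and 10.7 degrees, less where a joint would pass 70% of its speed; a pose out of reach is approached as far as the arm can. A call with a gripper value outside its range is refused whole. "hand" is the opening in per cent of the stroke, from 0 (shut) to 100 (fully open), set as the call begins (left out, the last holds). The fingers move at their own pace and stop on an object; "grip_force" is the grip in N (left out, the last holds). Time passes only in rows, so rows that do not move let the fingers close, or fill a call up. It gives the time, the measured TCP pose, the force, the opening and the grip force at its end, in the units of the state.
- read_state(): the state, without advancing time (a new reading comes with each control period).
- grab_frame(name): name is "scene" or "top" or "wrist"; returns a dict with "color" (384x512x3 uint8, red, green, blue), "fx", "fy", "cx", "cy" (pixels), "R" (3x3) and "t" (3): a world point X has camera coordinates R X + t; the wrist camera has in their place "hand_eye" (4x4, takes a point from camera to tool coordinates, whose origin is the TCP and whose axes are the flange's). Camera axes: x right, y down, z forward; pixel columns grow to the right and rows downward; lengths in m; the calibration is good to about 2 mm. A picture is of the moment at which its call begins: read the wrist's pose just before it. There is no depth.
- finish_job(): hands the job in; it is judged then, once.
The state is a dict: "time_s": time; "qpos": joint angles; "joint_vel": joint speeds; "joint_torque": joint torques, N m; "tcp_pos": TCP position; "orientation": TCP orientation; "ft_force": force on the tool from outside, world axes, zero at the start; "torque": the same for the moment, N m; "opening": finger opening in m; "grasp_force": force on a finger pad.
Only numpy, scipy, OpenCV 4.12 (cv2) and the standard library are available. Lean on these libraries where they do the work, as an engineer would, in place of code of your own. Each camera call takes 0.05 s, during which the arm holds its last target. There are 200 camera calls.

TASK

Swing the steel hasp on the flour bin's sloping lid down until it lies flat in its catch, then take the steel drop pin from the white block and push it through the hole in the hasp and the catch below it, fully home so that its collar rests on the hasp. Let go of it there, and do not disturb the steel pot, the tub or the dough scraper.

Things in the scene. Friction and masses are not known exactly. Their poses are not given: they have to be found in the camera images.
- bin: White plastic bench-top flour bin, fixed, 220 wide (y). Origin on the bench below the catch hole; x points from the catch into the bin, z up. Upright front wall at x = 39, 120 high; from its top the white lid rises at 30 degrees from level for 196 along the slope, to a flat top 218 high; back at x = 289. The lid stays shut.
- catch: Steel plate in the lid's plane, sticking out of the bin's lower front edge. Origin: centre of its 21 mm through hole, on the top face, 97.5 above the bench. z: hole axis, outward, leaning 30 degrees from vertical to the bin's -x; x: up the slope; y: across. Plate x -30 to 48, y +-32, z -8 to 0; side edges y +-30.5 turned up 10 for x -30 to 30. Lid face at z = 0 from x = 45.
- hasp_hinge (a point): Point on the hasp's hinge axis, in the middle of its width; fixed at x = 95, z = 4 in the catch's frame. Its axes turn with the hasp: y is the hinge axis, -x points along the strap to its free end, z is the strap's upper side when shut.
- hasp (a joint): Angle of the hasp, a steel strap 120 long from the hinge, 46 wide, 6 thick, with a 21 mm hole 95 from the hinge. 0 = shut in the catch, holes in line, strap top 7 above the catch's top face; grows as it swings up off the catch; 1.57 = square to the lid; stop at 2.2. Stiff hinge: it stays where left and takes about 2 N at its end.
- pin: Loose steel drop pin, 0.14 kg, round, 104 long. Origin: centre of its collar's underside; z towards the grip. Shank below: 14 diameter, 50 long, last 10 tapering to 6. Collar 34 diameter, 6 thick. Dark grip above: 24 diameter, z 6 to 54. Starts upright in the white block, collar on its top. Home: its origin 7 above the catch's along the hole axis.
- pin_tip (a point): Tapered lower end of the pin's shank, 50 below the collar's underside.
- stand: White plastic parking block, fixed to the bench, 70 x 70 x 60 high, with an 18 mm vertical hole through its centre. Origin at the centre of its underside.
- pot: Bystander: open stainless pot, 100 in diameter, 120 high, standing on the bench. Origin at the centre of its underside.
- tub: Bystander: closed plastic tub, 88 in diameter, 60 high, on the bench. Origin at the centre of its underside.
- scraper: Bystander: white plastic dough scraper with wooden handle, lying flat on the bench, about 110 x 150, 18 high. Origin at the bench under the middle of its blade.
There are look-alikes about, which are no part of the job. There is more than one size of the pin; the one meant has the size given above.

How it is judged:
On the way, in this order (a step that is already met when the one before it is completed fails the run):
1. the hasp lies shut in its catch (value of joint hasp below 0.08 rad), for 0.2 s.
2. the pin's shank is through the hasp and the catch, collar on the hasp (z of pin in the frame of catch below 0.012 m and z of pin_tip in the frame of catch below -0.035 m and x of pin in the frame of catch between -0.008 and 0.008 m and y of pin in the frame of catch between -0.008 and 0.008 m and angle between the z axis of pin and the z axis of catch, either way round below 0.2 rad and value of joint hasp below 0.08 rad), for 0.2 s.
At the end, for the whole second after the job is handed in: Hasp shut (within 0.08 rad); pin at rest through hasp and catch: collar underside under 12 mm above the catch plate (7 when home), tip over 35 mm below it, collar within 8 mm of the hole centre in x and y, pin within 0.2 rad of the hole axis (all of step 2 and linear speed of pin below 0.02 m/s); the robot touches nothing.
It fails at once if the pot is moved by more than 40 mm or tipped (distance of pot from where it was at the start of the episode above 0.04 m or angle between pot's own z axis and vertical above 0.5 rad).
It fails at once if the tub is moved by more than 40 mm or tipped (distance of tub from where it was at the start of the episode above 0.04 m or angle between tub's own z axis and vertical above 0.5 rad).
It fails at once if the scraper is moved by more than 40 mm or tipped (distance of scraper from where it was at the start of the episode above 0.04 m or angle between scraper's own z axis and vertical above 0.5 rad).
It also fails if it takes over 56 s, if anything falls off the work surface, if the arm or the gripper's body presses on something with over 40 N, if the wrist force passes 120 N, or if a joint passes its speed limit or range.

## Working session

There is one attempt and no reset: what is moved stays moved. The work goes in short steps, Python scripts to look and compute and a tool call to move; the robot and the scene stay as the last step left them, time stands still between calls to the robot, and variables do not carry over. Pictures are saved under pics/ and viewed, at most 10 in all, crops included, and the job is handed in when it is done.

Besides the shell and the picture viewer there is one more tool, called after "Request:" as name(argument=value, ...), one argument or row to a line, values as JSON. arm_command: Moves the arm, as the interface text tells. Its arguments: {"type":"object","properties":{"rows":{"type":"array","items":{"type":"array","items":{"type":"number"}}},"hand":{"type":"number"},"grip_force":{"type":"number"}},"required":["rows"]}

```bash
mkdir -p pics; ls
python3 - <<'E'
from rig import *
import cv2,numpy as np,pickle
s=read_state();print(s)
d={}
for n in ("scene","top","wrist"):
    f=grab_frame(n);d[n]=f
    cv2.imwrite(f"pics/{n}0.png",f["color"][:,:,::-1])
    print(n,{k:np.round(v,4).tolist() for k,v in f.items() if k!="color"})
d["state"]=s
pickle.dump(d,open("d0.pkl","wb"))
cv2.imwrite("pics/a.png",cv2.resize(np.hstack([d["scene"]["color"]]),(800,600),interpolation=cv2.INTER_CUBIC)[:,:,::-1])
cv2.imwrite("pics/b.png",cv2.resize(d["top"]["color"],(800,600),interpolation=cv2.INTER_CUBIC)[:,:,::-1])
E
```

```text
pics
{'time_s': 0.0, 'qpos': array([-1.31861150e+00,  3.51217792e-01,  1.65243681e+00, -4.20434110e-06,
        1.13910164e+00, -8.45606131e-02]), 'joint_vel': array([-0.0001784 , -0.0030245 ,  0.00038578, -0.00148516, -0.00058721,
        0.00021443]), 'joint_torque': array([-8.05176260e-04, -4.97320747e+01, -2.85255736e+01,  6.98769651e-02,
        2.57623749e-02, -1.05373367e-04]), 'tcp_pos': array([ 0.18168494, -0.51875236,  0.2181067 ]), 'orientation': array([ 9.85858455e-01,  1.67579142e-01, -5.06065592e-05, -5.79593734e-04]), 'ft_force': array([0.05926598, 0.96293032, 0.14019145]), 'torque': array([-0.02537444,  0.02036903, -0.08541839]), 'grasp_force': 0.0, 'opening': 0.09286083532327419}
scene {'fx': 401.6896, 'fy': 401.6896, 'cx': 255.199, 'cy': 188.9395, 'R': [[0.5219, 0.8529, -0.0143], [0.7143, -0.4461, -0.5392], [-0.4663, 0.2712, -0.842]], 't': [-0.2513, -0.2995, 1.3944]}
top {'fx': 472.5036, 'fy': 472.5036, 'cx': 254.149, 'cy': 199.299, 'R': [[-0.023, -0.9997, -0.0014], [-0.9984, 0.023, -0.0511], [0.0512, 0.0003, -0.9987]], 't': [-0.0033, 0.5023, 1.6053]}
wrist {'fx': 305.193, 'fy': 305.193, 'cx': 258.7933, 'cy': 187.9326, 'hand_eye': [[0.0008, -0.9656, -0.26, 0.0707], [1.0, 0.0008, 0.0001, -0.0005], [0.0001, -0.26, 0.9656, -0.1661], [0.0, 0.0, 0.0, 1.0]]}
```

View pics/a.png

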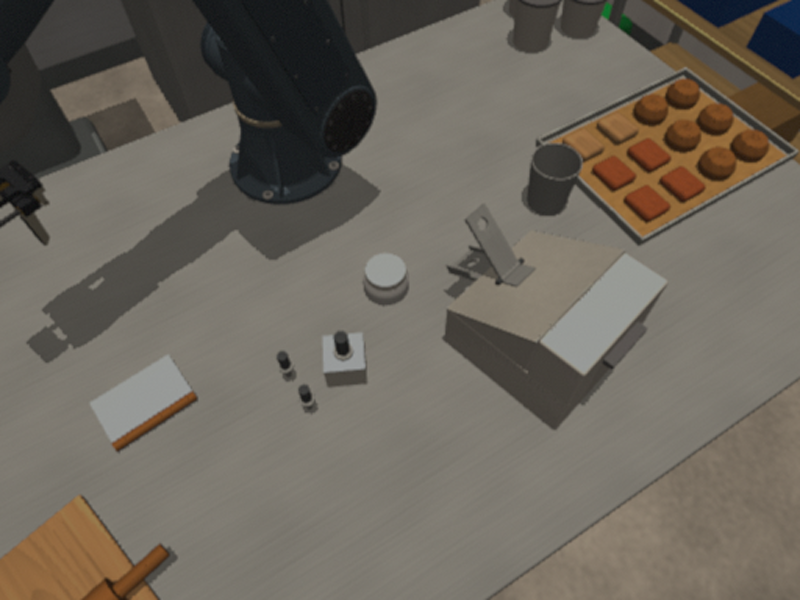

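View pics/b.png

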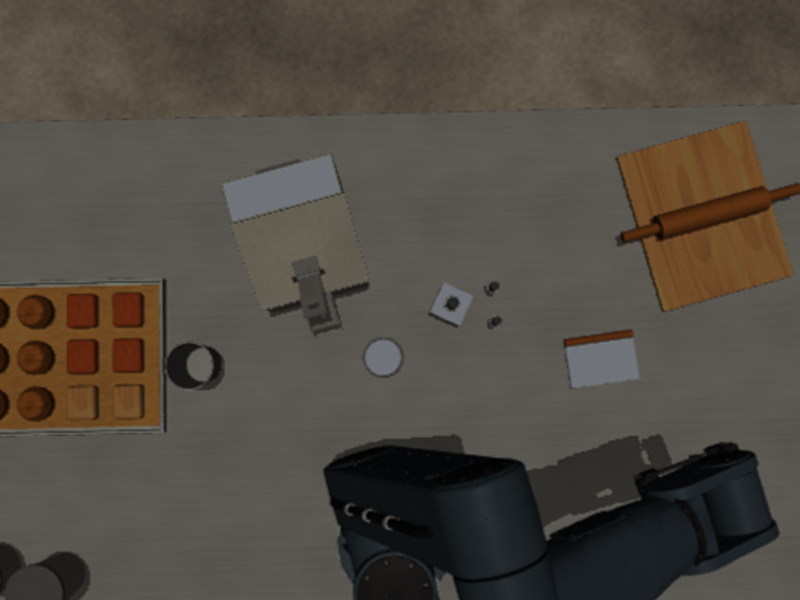

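The pictures show the bin with its hasp standing open, at scene (495,245) and top (315,295) in the 800-px views. The pin is in the white block at scene (343,355) and top (452,303). Two small look-alike pins stand beside it, and the tub is at top (383,357). I'll enlarge both views.

Run:
```python
import cv2,pickle
d=pickle.load(open("d0.pkl","rb"))
a=d["top"]["color"][92:242,130:330]; cv2.imwrite("pics/c.png",cv2.resize(a,(800,600),interpolation=cv2.INTER_CUBIC)[:,:,::-1])
a=d["scene"]["color"][120:285,200:430]; cv2.imwrite("pics/d.png",cv2.resize(a,(800,574),interpolation=cv2.INTER_CUBIC)[:,:,::-1])
```

```text
(no output)
```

View pics/c.png

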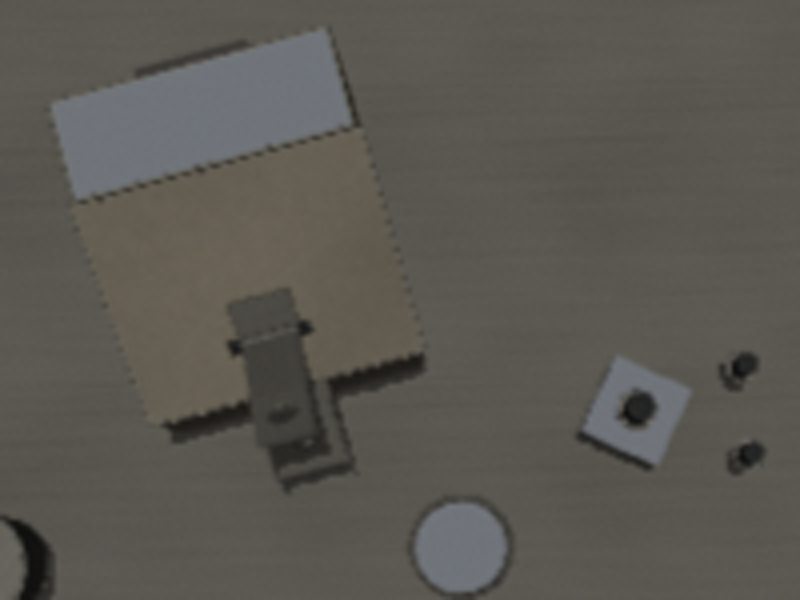

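View pics/d.png

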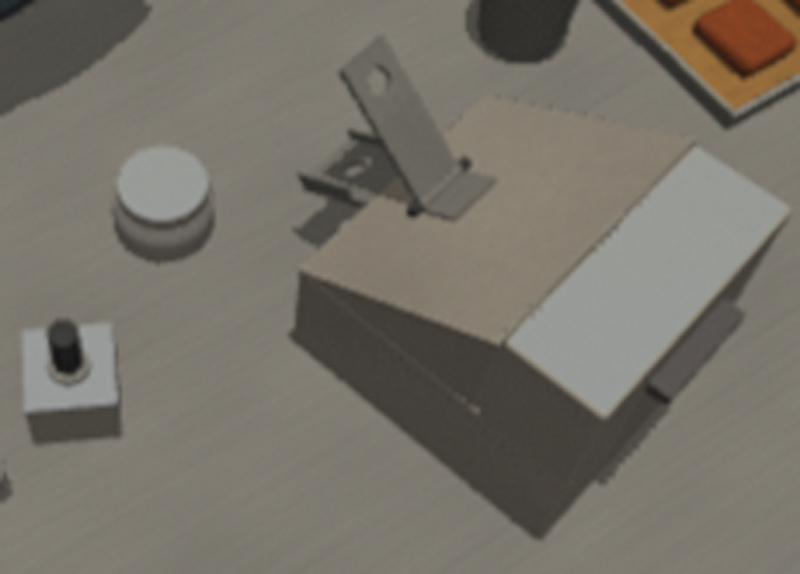

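```bash
cat > h.py <<'E'
import numpy as np,pickle
from scipy.optimize import least_squares
from scipy.spatial.transform import Rotation as Rn
d=pickle.load(open("d0.pkl","rb"))
def proj(c,X):
    f=d[c];p=X@np.array(f["R"]).T+np.array(f["t"]);return np.c_[f["fx"]*p[:,0]/p[:,2]+f["cx"],f["fy"]*p[:,1]/p[:,2]+f["cy"]]
tp=lambda a:(np.array(a,float)+.5)/4-.5+[130,92]
sc=lambda a:(np.array(a,float)+.5)*.2875-.5+[200,120]
def bw(p,X): return X@Rn.from_euler('z',p[2]).as_matrix().T+[p[0],p[1],0]
c30,s30=np.cos(np.pi/6),.5
Rc=np.array([[c30,0,-s30],[0,1,0],[s30,0,c30]])  # cols: catch x,y,z in bin
def c2b(X): return X@Rc.T+[0,0,.0975]
def hasp(a,X): # hasp frame -> catch; positive lifts free end (-x)
    return X@np.array([[np.cos(a),0,np.sin(a)],[0,1,0],[-np.sin(a),0,np.cos(a)]]).T+[.095,0,.004]
E
cat > fit.py <<'E'
from h import *
B=np.array([[39,110,120],[39,-110,120],[208.7,110,218],[208.7,-110,218],[289,110,218],[289,-110,218]])/1e3
T=tp([(155,425),(424,355),(75,200),(358,127),(50,103),(328,28)])
S=sc([(488,97),(300,270),(693,143),(503,343),(790,210),(605,418)])
f=lambda p:np.r_[proj("top",bw(p,B))-T,proj("scene",bw(p,B))-S].ravel()
r=least_squares(f,[.7,.1,.2],loss="soft_l1");print("bin",r.x,np.round(f(r.x).reshape(-1,2),1).tolist())
p=r.x
H=np.array([[-120,23,3],[-120,-23,3],[-95,0,3]])/1e3
HS=sc([(380,36),(340,73),(378,78)])
g=lambda a:(proj("scene",bw(p,c2b(hasp(a[0],H))))-HS).ravel()
r2=least_squares(g,[1.4]);print("hasp",r2.x,g(r2.x).round(1))
Q=np.array([[35,35,60],[35,-35,60],[-35,-35,60],[-35,35,60]])/1e3
ST=tp([(617,355),(692,392),(655,468),(583,432)]);SS=sc([(113,324),(118,400),(27,413),(22,330)])
k=lambda p:np.r_[proj("top",bw(p,Q))-ST,proj("scene",bw(p,Q))-SS].ravel()
r3=least_squares(k,[.6,-.1,-.4]);print("stand",r3.x,np.round(k(r3.x).reshape(-1,2),1).tolist())
# pin grip top
P=lambda c:proj(c,np.array([[r3.x[0],r3.x[1],.114]]))
print("griptop pred top", (P("top")-[130,92]+.5)*4-.5,"scene",(P("scene")-[200,120]+.5)/.2875-.5)
E
python3 fit.py
```

```text
bin [0.49650964 0.1416335  0.24419602] [[0.5, -0.1], [-0.4, -0.7], [0.2, 0.1], [0.0, -0.8], [-0.3, -1.1], [0.6, -1.4], [-2.1, -0.2], [-0.8, -1.9], [0.6, -0.6], [-0.7, -1.0], [1.7, -0.9], [-0.2, 0.3]]
hasp [1.25824562] [ 0.2 -0.5 -0.3 -1.  -0.2  0.7]
stand [ 0.51484707 -0.13033843  0.49993042] [[-9.5, 9.7], [-10.1, -10.0], [9.8, -10.8], [9.6, 8.7], [5.6, 7.1], [-9.8, 6.0], [-6.1, -9.6], [9.8, -5.8]]
griptop pred top [[641.3455511 405.0570443]] scene [[ 62.98136304 329.65084675]]
```

```bash
cat >> h.py <<'E'
BIN=np.array([0.4965,0.1416,0.2442])
Rb=Rn.from_euler('z',BIN[2]).as_matrix()
Rcw=Rb@Rc
def cw(X): return bw(BIN,c2b(np.atleast_2d(X)))[0]
Rins=Rcw@np.diag([1,-1,-1.])      # tool x up-slope, tool z = -catch z
Rdown=Rb@np.diag([1,-1,-1.])      # tool down, same yaw
def plan(targets,p=None,R=None):
    "targets: list of (pos,R,nrows); prints rounded rows in tool axes"
    from rig import read_state
    if p is None: s=read_state();p=s["tcp_pos"];R=Rn.from_quat(s["orientation"]).as_matrix()
    rows=[]
    for P,Rt,n in targets:
        for k in range(n,0,-1):
            dp=R.T@(P-p)/k*100; rv=Rn.from_matrix(R.T@Rt).as_rotvec(degrees=True)/k
            r=np.r_[dp.round(2),rv.round(1)]; rows.append((r+0).tolist())
            p=p+R@r[:3]/100; R=R@Rn.from_rotvec(r[3:],degrees=True).as_matrix()
    for i in range(0,len(rows),8): print(rows[i:i+8])
    print("max",np.abs(rows).max(0), "end",p, "err mm",(P-p)*1e3)
E
cat >> fit.py <<'E'
k2=lambda p:np.r_[proj("top",bw(p,Q))-np.roll(ST,0,0),proj("scene",bw(p,Q))-np.roll(SS,0,0)].ravel()
for y in (.5+np.pi/2,.5-np.pi/2,-1.1+np.pi):
    r=least_squares(k2,[.515,-.13,y]);print(r.x,r.cost)
E
python3 fit.py|tail -3
python3 - <<'E'
from h import *
a=1.258
for a in (1.258,1.0,.75,.5,.25,.1,0.02):
    c=hasp(a,np.array([[-.098,0,.003]]))[0]; print(a,(c*1e3).round(1))
c=hasp(1.258,np.array([[-.095,0,.003]]))[0]
pre=c+[.0075+.018,0,0]
hi=pre+[.03,0,.07]
print(cw(pre),cw(hi))
plan([(cw(hi),Rins,24),(cw(pre),Rins,8)])
E
```

```text
[ 0.51484717 -0.13033849  0.49997956] 619.3822566677364
[ 0.51484707 -0.13033843  0.49993099] 619.3822566695467
[ 0.51484717 -0.13033849  0.49997834] 619.3822566247864
1.258 [67.7  0.  98.2]
1.0 [44.6  0.  88.1]
0.75 [25.3  0.  73. ]
0.5 [10.4  0.  53.6]
0.25 [ 0.8  0.  31.2]
0.1 [-2.2  0.  16.8]
0.02 [-2.9  0.   9. ]
[0.52935001 0.14978533 0.22710437] [0.52059836 0.14760466 0.30272615]
[[2.25, -2.15, -0.35, -0.1, 1.2, 0.2], [2.25, -2.16, -0.31, -0.1, 1.3, 0.2], [2.25, -2.17, -0.26, -0.1, 1.2, 0.2], [2.25, -2.18, -0.22, -0.1, 1.3, 0.2], [2.24, -2.18, -0.17, -0.1, 1.2, 0.2], [2.24, -2.19, -0.13, -0.1, 1.3, 0.2], [2.23, -2.2, -0.08, 0.0, 1.2, 0.2], [2.23, -2.21, -0.03, -0.1, 1.3, 0.2]]
[[2.22, -2.22, 0.01, 0.0, 1.2, 0.2], [2.21, -2.22, 0.06, -0.1, 1.3, 0.2], [2.2, -2.23, 0.11, 0.0, 1.2, 0.2], [2.19, -2.24, 0.15, -0.1, 1.3, 0.2], [2.18, -2.25, 0.2, 0.0, 1.2, 0.2], [2.17, -2.25, 0.24, -0.1, 1.3, 0.2], [2.15, -2.26, 0.29, -0.1, 1.2, 0.2], [2.14, -2.27, 0.33, 0.0, 1.3, 0.2]]
[[2.12, -2.28, 0.38, -0.1, 1.2, 0.3], [2.1, -2.29, 0.42, 0.0, 1.3, 0.2], [2.08, -2.3, 0.47, -0.1, 1.2, 0.3], [2.06, -2.31, 0.51, 0.0, 1.3, 0.2], [2.04, -2.31, 0.55, -0.1, 1.2, 0.3], [2.01, -2.33, 0.59, 0.0, 1.3, 0.2], [1.99, -2.33, 0.64, -0.1, 1.2, 0.3], [1.97, -2.34, 0.67, 0.0, 1.3, 0.2]]
[[-0.38, 0.0, 0.87, 0.0, 0.0, 0.0], [-0.37, 0.0, 0.88, 0.0, 0.0, 0.0], [-0.38, 0.0, 0.87, 0.0, 0.0, 0.0], [-0.37, 0.0, 0.88, 0.0, 0.0, 0.0], [-0.38, 0.0, 0.87, 0.0, 0.0, 0.0], [-0.37, 0.0, 0.88, 0.0, 0.0, 0.0], [-0.38, 0.0, 0.87, 0.0, 0.0, 0.0], [-0.37, 0.0, 0.88, 0.0, 0.0, 0.0]]
max [2.25 2.34 0.88 0.1  1.3  0.3 ] end [0.52936483 0.14977685 0.22710335] err mm [-0.01481832  0.00848033  0.00101631]
```

Request:
arm_command(
  rows=[
    [3.3,-3.3,-0.5,-0.1,1.9,0.3],
    [3.3,-3.3,-0.4,-0.1,1.9,0.3],
    [3.3,-3.3,-0.3,-0.1,1.9,0.3],
    [3.3,-3.3,-0.2,-0.1,1.9,0.3],
    [3.3,-3.3,-0.1,-0.1,1.9,0.3],
    [3.3,-3.3,0,-0.1,1.9,0.3],
    [3.3,-3.3,0.1,-0.1,1.9,0.3],
    [3.3,-3.3,0.2,-0.1,1.9,0.3],
  ],
  hand=0,
  grip_force=20,
)

```text
time_s: 1.15
tcp_pos: [0.3479, -0.185, 0.2602]
orientation: [0.98, 0.145, 0.132, -0.015]
ft_force: [0.7, -0.1, 0.5]
opening: 0.0178
grasp_force: 0.0
```

Request:
arm_command(
  rows=[
    [3.2,-3.4,0.3,-0.1,1.9,0.3],
    [3.2,-3.4,0.4,-0.1,1.9,0.3],
    [3.2,-3.4,0.4,-0.1,1.9,0.3],
    [3.2,-3.4,0.5,-0.1,1.9,0.3],
    [3.1,-3.4,0.6,-0.1,1.9,0.3],
    [3.0,-3.5,0.7,0,1.9,0.3],
    [3.0,-3.5,0.8,0,1.9,0.3],
    [3.0,-3.5,0.9,0,1.9,0.3],
  ],
)

```text
time_s: 2.15
tcp_pos: [0.5127, 0.1478, 0.3081]
orientation: [0.957, 0.121, 0.261, -0.033]
ft_force: [-0.0, -0.0, 0.6]
opening: 0.0006
grasp_force: 0.0
```

Run:
```python
from h import *
from rig import *
s=read_state();print(s["time_s"],s["tcp_pos"],s["qpos"].round(2),s["opening"],np.abs(s["joint_vel"]).max())
f=grab_frame("wrist");s=read_state();pickle.dump((f,s),open("w1.pkl","wb"))
import cv2;cv2.imwrite("pics/w1.png",f["color"][:,:,::-1])
c=hasp(1.258,np.array([[-.095,0,.003]]))[0]
pre=c+[.0075+.018,0,0]; hi=pre+[.03,0,.07]
plan([(cw(hi),Rins,8),(cw(pre),Rins,8)])
```

```text
2.15 [0.51265856 0.14779781 0.30813261] [ 0.17 -0.    1.95  0.07  0.66  1.45] 0.000598220181302243 1.143265625675154
[[0.02, 0.06, 0.1, 0.0, -0.1, 0.0], [0.02, 0.06, 0.1, 0.0, -0.1, 0.1], [0.02, 0.06, 0.1, -0.1, -0.1, 0.0], [0.02, 0.06, 0.1, 0.0, -0.1, 0.1], [0.02, 0.06, 0.1, -0.1, -0.1, 0.0], [0.02, 0.06, 0.1, 0.0, -0.1, 0.1], [0.02, 0.06, 0.1, -0.1, 0.0, 0.0], [0.01, 0.05, 0.1, 0.0, -0.1, 0.1]]
[[-0.37, 0.0, 0.87, 0.0, 0.0, 0.0], [-0.37, 0.0, 0.88, 0.0, 0.0, 0.0], [-0.38, 0.0, 0.87, 0.0, 0.0, 0.0], [-0.37, 0.0, 0.88, 0.0, 0.0, 0.0], [-0.38, 0.0, 0.87, 0.0, 0.0, 0.0], [-0.37, 0.0, 0.88, 0.0, 0.0, 0.0], [-0.38, 0.0, 0.87, 0.0, 0.0, 0.0], [-0.37, 0.0, 0.88, 0.0, 0.0, 0.0]]
max [0.38 0.06 0.88 0.1  0.1  0.1 ] end [0.52938759 0.14983783 0.22710955] err mm [-0.03758468 -0.05249729 -0.00518319]
```

View pics/w1.png

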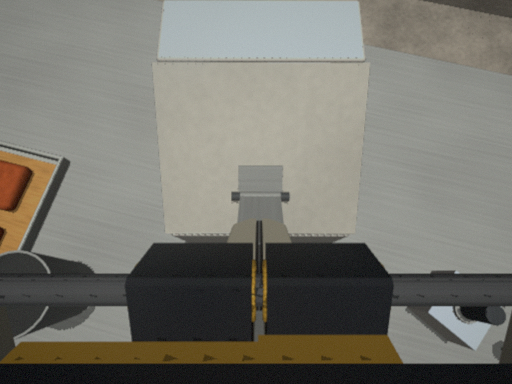

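The wrist view shows the hinge at (260,197), in line with the finger column at 260. The strap is just down-slope of the fingers. I'll descend to the position just before the hasp.

Request:
arm_command(
  rows=[
    [-0.4,0,1.0,0,0,0],
    [-0.4,0,1.0,0,0,0],
    [-0.4,0,1.0,0,0,0],
    [-0.4,0,1.0,0,0,0],
    [-0.4,0,1.0,0,0,0],
    [-0.4,0,1.0,0,0,0],
    [-0.4,0,1.0,0,0,0],
    [0,0,0,0,0,0],
  ],
)

```text
time_s: 3.2
tcp_pos: [0.523, 0.1489, 0.2324]
orientation: [0.957, 0.121, 0.26, -0.033]
ft_force: [0.1, 1.2, 0.9]
opening: 0.0004
grasp_force: 0.0
```

```bash
cat >> h.py <<'E'
def where():
    from rig import read_state
    s=read_state();R=Rn.from_quat(s["orientation"]).as_matrix()
    print("t",s["time_s"],"tcp in catch mm",(Rcw.T@(s["tcp_pos"]-cw([0,0,0]))*1e3).round(1),"rot err deg",Rn.from_matrix(R.T@Rins).as_rotvec(degrees=True).round(1),"F",s["ft_force"].round(1),"open",round(s["opening"],4))
E
python3 - <<'E'
from h import *
where()
off=np.array([.0075,0,0]); T=[]
for a,n in ((1.1,3),(.9,3),(.7,3),(.5,3),(.35,2),(.2,3),(.1,3),(.03,4)):
    T.append((cw(hasp(a,np.array([[-.098,0,.003]]))[0]+off),Rins,n))
plan(T)
E
```

```text
t 3.2 tcp in catch mm [ 91.2   0.7 103.1] rot err deg [-0.2 -0.3  0.4] F [0.1 1.2 0.9] open 0.0004
[[-1.02, 0.02, 0.34, -0.1, -0.1, 0.1], [-1.02, 0.02, 0.34, -0.1, -0.1, 0.1], [-1.02, 0.02, 0.34, 0.0, -0.1, 0.2], [-0.56, 0.0, 0.34, 0.0, 0.0, 0.0], [-0.56, 0.0, 0.33, 0.0, 0.0, 0.0], [-0.56, 0.0, 0.34, 0.0, 0.0, 0.0], [-0.48, 0.0, 0.44, 0.0, 0.0, 0.0], [-0.48, 0.0, 0.44, 0.0, 0.0, 0.0]]
[[-0.48, 0.0, 0.44, 0.0, 0.0, 0.0], [-0.39, 0.0, 0.53, 0.0, 0.0, 0.0], [-0.38, 0.0, 0.52, 0.0, 0.0, 0.0], [-0.39, 0.0, 0.53, 0.0, 0.0, 0.0], [-0.32, 0.0, 0.66, 0.0, 0.0, 0.0], [-0.33, 0.0, 0.66, 0.0, 0.0, 0.0], [-0.15, 0.0, 0.47, 0.0, 0.0, 0.0], [-0.14, 0.0, 0.46, 0.0, 0.0, 0.0]]
[[-0.15, 0.0, 0.47, 0.0, 0.0, 0.0], [-0.06, 0.0, 0.32, 0.0, 0.0, 0.0], [-0.06, 0.0, 0.32, 0.0, 0.0, 0.0], [-0.06, 0.0, 0.32, 0.0, 0.0, 0.0], [-0.02, 0.0, 0.17, 0.0, 0.0, 0.0], [-0.01, 0.0, 0.17, 0.0, 0.0, 0.0], [-0.02, 0.0, 0.17, 0.0, 0.0, 0.0], [-0.01, 0.0, 0.18, 0.0, 0.0, 0.0]]
max [1.02 0.02 0.66 0.1  0.1  0.2 ] end [0.49560808 0.14137093 0.10838805] err mm [-0.03558992 -0.00204322  0.03573625]
```

Request:
arm_command(
  rows=[
    [-1.0,0,0.3,0,0,0.1],
    [-1.0,0,0.3,0,0,0.1],
    [-1.0,0,0.4,0,0,0.1],
    [-0.6,0,0.3,0,0,0],
    [-0.6,0,0.4,0,0,0],
    [-0.5,0,0.3,0,0,0],
    [-0.5,0,0.4,0,0,0],
    [-0.5,0,0.5,0,0,0],
  ],
)

```text
time_s: 4.2
tcp_pos: [0.4898, 0.1405, 0.1791]
orientation: [0.958, 0.119, 0.26, -0.034]
ft_force: [-0.5, -0.1, -0.0]
opening: 0.0006
grasp_force: 0.3
```

```bash
python3 -c "
from h import *
where()"
```

```text
t 4.2 tcp in catch mm [34.9  0.6 74.1] rot err deg [-0.2 -0.4  0.1] F [-0.5 -0.1 -0. ] open 0.0006
```

Request:
arm_command(
  rows=[
    [-0.4,0,0.4,0,0,0],
    [-0.4,0,0.5,0,0,0],
    [-0.4,0,0.5,0,0,0],
    [-0.4,0,0.5,0,0,0],
    [-0.3,0,0.6,0,0,0],
    [-0.3,0,0.6,0,0,0],
    [-0.2,0,0.5,0,0,0],
    [-0.1,0,0.5,0,0,0],
  ],
)

```text
time_s: 5.2
tcp_pos: [0.4889, 0.1404, 0.131]
orientation: [0.958, 0.119, 0.26, -0.034]
ft_force: [-1.1, -0.5, 0.4]
opening: 0.0002
grasp_force: 0.5
```

Request:
arm_command(
  rows=[
    [-0.1,0,0.5,0,0,0],
    [-0.1,0,0.4,0,0,0],
    [-0.1,0,0.3,0,0,0],
    [0,0,0.3,0,0,0],
    [0,0,0.2,0,0,0],
    [0,0,0.2,0,0,0],
    [0,0,0.1,0,0,0],
    [0,0,0,0,0,0],
  ],
)

```text
time_s: 6.2
tcp_pos: [0.4965, 0.1423, 0.1127]
orientation: [0.958, 0.119, 0.26, -0.034]
ft_force: [-0.3, 0.3, 0.3]
opening: 0.0007
grasp_force: 0.0
```

```bash
python3 -c "
from h import *
where()"
```

```text
t 6.2 tcp in catch mm [ 7.7  0.7 13.1] rot err deg [-0.2 -0.4  0.1] F [-0.3  0.3  0.3] open 0.0007
```

Request:
arm_command(
  rows=[
    [0,0,0.1,0,0,0],
    [0,0,0.1,0,0,0],
    [0,0,0.1,0,0,0],
    [0,0,0.1,0,0,0],
    [0,0,0.1,0,0,0],
    [0,0,0.1,0,0,0],
    [0,0,0,0,0,0],
    [0,0,0,0,0,0],
  ],
)

```text
time_s: 7.2
tcp_pos: [0.4991, 0.1431, 0.1079]
orientation: [0.958, 0.119, 0.26, -0.034]
ft_force: [-8.1, -2.7, 11.4]
opening: 0.0002
grasp_force: 7.2
```

```bash
python3 -c "
from h import *
where()"
```

```text
t 7.2 tcp in catch mm [7.7 0.8 7.5] rot err deg [-0.2 -0.4  0.1] F [-8.1 -2.7 11.4] open 0.0002
```

14 N at 7.5 mm shows the hasp is seated. I'll back off and look at the hole with the wrist camera.

Request:
arm_command(
  rows=[
    [0,0,-1.5,0,0,0],
    [0,0,-2,0,0,0],
    [-1.0,0,-2,0,0,0],
    [-1.5,0,-2,0,0,0],
    [-1.5,0,-2,0,0,0],
    [-1.0,0,-1,0,0,0],
    [0,0,0,0,0,0],
    [0,0,0,0,0,0],
  ],
)

```text
time_s: 8.2
tcp_pos: [0.4067, 0.1194, 0.1728]
orientation: [0.958, 0.119, 0.26, -0.034]
ft_force: [1.0, -0.5, 0.3]
opening: 0.0006
grasp_force: 0.0
```

```bash
cat >> h.py <<'E'
def wpix(f,s,X):
    R=Rn.from_quat(s["orientation"]).as_matrix();H=np.array(f["hand_eye"])
    x=(np.atleast_2d(X)-s["tcp_pos"])@R; c=(x-H[:3,3])@H[:3,:3]
    return np.c_[f["fx"]*c[:,0]/c[:,2]+f["cx"],f["fy"]*c[:,1]/c[:,2]+f["cy"]]
E
python3 - <<'E'
from h import *
from rig import *
import cv2
where()
s=read_state();f=grab_frame("wrist");pickle.dump((f,s),open("w2.pkl","wb"))
u=wpix(f,s,np.array([cw([0,0,.007]),cw([-.025,.023,.007]),cw([-.025,-.023,.007]),cw([.095,0,.007])]));print(u)
x0,y0=np.clip((u[0]-[100,75]).astype(int),0,[312,234]);print(x0,y0,((u-[x0,y0]+.5)*4-.5).round(0))
cv2.imwrite("pics/w2.png",cv2.resize(f["color"][y0:y0+150,x0:x0+200],(800,600),interpolation=cv2.INTER_CUBIC)[:,:,::-1])
E
```

```text
t 8.2 tcp in catch mm [-42.5   0.2 111.4] rot err deg [-0.2 -0.4  0.1] F [ 1.  -0.5  0.3] open 0.0006
[[260.06041474 139.89510899]
 [234.53982542 167.6659055 ]
 [285.40826586 167.8221592 ]
 [260.45966977  21.02209267]]
160 64 [[ 402.  305.]
 [ 300.  416.]
 [ 503.  417.]
 [ 403. -170.]]
```

View pics/w2.png

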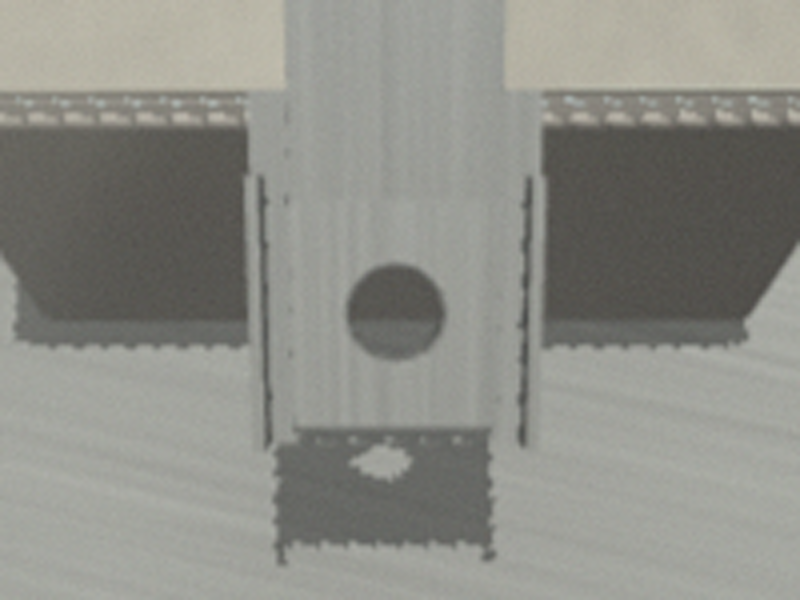

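The hasp lies shut, with the hole at crop (395,312) against a predicted (402,305). So the hole is about 1.6 mm to +y and 1.7 mm down-slope of my model. Next I'll go above the pin.

Run:
```python
from h import *
f,s=pickle.load(open("w2.pkl","rb"))
o=least_squares(lambda q:(wpix(f,s,cw([q[0],q[1],.007]))[0]-[(395.5/4-.5)+160,(312.5/4-.5)+64]),[0,0]).x;print("hole in old catch frame mm",o*1e3)
R=Rn.from_quat(s["orientation"]).as_matrix()
print("tcp pix",wpix(f,s,s["tcp_pos"]))
plan([(np.array([.5148,-.1303,.20]),Rdown,16)])
```

```text
hole in old catch frame mm [-1.52368572  1.48625436]
tcp pix [[259.4471869  230.55803274]]
[[0.32, 1.68, -0.01, 0.0, -1.9, 0.0], [0.32, 1.68, -0.02, 0.0, -1.9, 0.0], [0.32, 1.68, -0.03, 0.0, -1.9, 0.0], [0.32, 1.68, -0.05, 0.0, -1.9, 0.0], [0.32, 1.68, -0.06, 0.0, -1.9, 0.0], [0.32, 1.68, -0.07, 0.0, -1.9, 0.0], [0.32, 1.68, -0.08, 0.0, -1.9, 0.0], [0.31, 1.68, -0.09, 0.0, -1.9, 0.0]]
[[0.31, 1.68, -0.1, 0.0, -1.9, 0.0], [0.31, 1.68, -0.11, 0.0, -1.9, 0.0], [0.3, 1.68, -0.12, 0.0, -1.9, 0.0], [0.3, 1.68, -0.12, 0.0, -1.9, 0.0], [0.3, 1.67, -0.14, 0.0, -1.9, 0.0], [0.29, 1.68, -0.14, 0.0, -1.9, 0.1], [0.29, 1.67, -0.16, -0.1, -1.9, 0.0], [0.28, 1.68, -0.16, 0.0, -1.9, 0.1]]
max [0.32 1.68 0.16 0.1  1.9  0.1 ] end [ 0.51480225 -0.13032891  0.20002851] err mm [-0.00224953  0.02891126 -0.02850877]
```

Request:
arm_command(
  rows=[
    [0.6,3.4,-0.1,0,-3.8,0],
    [0.6,3.4,-0.1,0,-3.8,0],
    [0.6,3.4,-0.1,0,-3.8,0],
    [0.6,3.4,-0.2,0,-3.8,0],
    [0.6,3.4,-0.2,0,-3.8,0],
    [0.6,3.3,-0.2,0,-3.8,0],
    [0.6,3.3,-0.3,0,-3.8,0],
    [0.6,3.3,-0.3,0,-3.8,0],
  ],
  hand=60,
)

```text
time_s: 9.25
tcp_pos: [0.5133, -0.1325, 0.2]
orientation: [0.992, 0.123, -0.001, -0.001]
ft_force: [-0.0, 0.1, 1.2]
opening: 0.0555
grasp_force: 0.0
```

Request:
arm_command(
  rows=[
    [0,0,0,0,0,0],
    [0,0,0,0,0,0],
    [0,0,0,0,0,0],
    [0,0,0,0,0,0],
    [0,0,0,0,0,0],
    [0,0,0,0,0,0],
    [0,0,0,0,0,0],
    [0,0,0,0,0,0],
  ],
)

```text
time_s: 10.25
tcp_pos: [0.5125, -0.1313, 0.2005]
orientation: [0.992, 0.123, 0.0, -0.001]
ft_force: [0.4, -0.4, 0.5]
opening: 0.0559
grasp_force: 0.0
```

Run:
```python
from h import *
from rig import *
import cv2
s=read_state();f=grab_frame("wrist");pickle.dump((f,s),open("w3.pkl","wb"))
R=Rn.from_quat(s["orientation"]).as_matrix()
print(s["time_s"],s["tcp_pos"],Rn.from_matrix(R.T@Rdown).as_rotvec(degrees=True).round(1),s["opening"])
u=wpix(f,s,np.array([[.5148,-.1303,.114],[.5148,-.1303,.06],s["tcp_pos"]]));print(u)
x0,y0=160,90;print(((u-[x0,y0]+.5)*4-.5).round(0))
cv2.imwrite("pics/w3.png",cv2.resize(f["color"][y0:y0+150,x0:x0+200],(800,600),interpolation=cv2.INTER_CUBIC)[:,:,::-1])
plan([(np.array([.5148,-.1303,.20]),Rdown,2)])
```

```text
10.25 [ 0.51247965 -0.13128973  0.20049778] [-0.1 -0.   0.2] 0.05585654504776511
[[258.94441621 188.16130536]
 [259.04729373 174.49157178]
 [259.31887044 230.71332523]]
[[397. 394.]
 [398. 339.]
 [399. 564.]]
[[0.12, -0.02, 0.03, -0.1, 0.0, 0.1], [0.13, -0.02, 0.02, 0.0, 0.0, 0.1]]
max [0.13 0.02 0.03 0.1  0.   0.1 ] end [ 0.51480767 -0.13026968  0.20001044] err mm [-0.00766895 -0.03032294 -0.01044226]
```

View pics/w3.png

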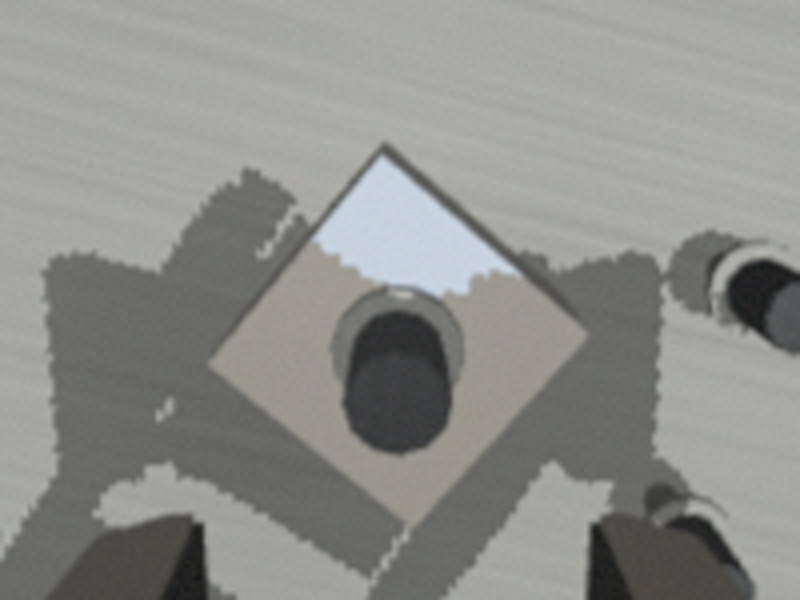

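The pin's grip is centred at crop (397,400), about 1.4 mm nearer the robot than predicted. The block's centre (398,342) agrees. I'll use wrist-based offsets for both the pin and the hole so any camera bias cancels. Descending to grasp.

Request:
arm_command(
  rows=[
    [0.11,-0.04,1.6,-0.1,0,0.2],
    [0,0,2.0,0,0,0],
    [0,0,2.0,0,0,0],
    [0,0,2.0,0,0,0],
    [0,0,2.0,0,0,0],
    [0,0,1.6,0,0,0],
    [0,0,1.0,0,0,0],
    [0,0,0.4,0,0,0],
  ],
)

```text
time_s: 11.3
tcp_pos: [0.5134, -0.1304, 0.0739]
orientation: [0.993, 0.122, -0.0, -0.0]
ft_force: [-0.4, 0.2, 0.6]
opening: 0.0559
grasp_force: 0.0
```

Request:
arm_command(
  rows=[
    [0,0,0,0,0,0],
    [0,0,0,0,0,0],
    [0,0,0,0,0,0],
    [0,0,0,0,0,0],
    [0,0,0,0,0,0],
    [0,0,0,0,0,0],
    [0,0,0,0,0,0],
    [0,0,0,0,0,0],
  ],
  hand=0,
  grip_force=30,
)

```text
time_s: 12.3
tcp_pos: [0.5137, -0.1306, 0.0748]
orientation: [0.993, 0.122, 0.0, -0.0]
ft_force: [-0.2, 1.6, 5.3]
opening: 0.0235
grasp_force: 30.0
```

Request:
arm_command(
  rows=[
    [0,0,-0.5,0,0,0],
    [0,0,-1.0,0,0,0],
    [0,0,-1.5,0,0,0],
    [0,0,-2.0,0,0,0],
    [0,0,-2.0,0,0,0],
    [0,0,-2.0,0,0,0],
    [0,0,-2.0,0,0,0],
    [0,0,-2.0,0,0,0],
  ],
)

```text
time_s: 13.3
tcp_pos: [0.5134, -0.1305, 0.2061]
orientation: [0.993, 0.122, 0.001, -0.0]
ft_force: [-0.0, -0.3, -2.4]
opening: 0.0237
grasp_force: 30.0
```

Run:
```python
from h import *
where()
off=np.array([-.0015,.0015,0])
# pin tip 30 mm above strap top: collar underside at 7+50+30; TCP 14 above it
plan([(cw(off+[0,0,.087+.014]),Rins,24)])
print(cw(off+[0,0,.101]))
```

```text
t 13.3 tcp in catch mm [  11.5 -268.2  118.8] rot err deg [-0.  29.9 -0. ] F [-0.  -0.3 -2.4] open 0.0237
[[-0.01, -1.12, 0.09, 0.0, 1.2, 0.0], [-0.01, -1.12, 0.09, 0.0, 1.2, 0.0], [-0.01, -1.12, 0.09, 0.0, 1.3, 0.0], [-0.02, -1.12, 0.09, 0.0, 1.2, 0.0], [-0.02, -1.12, 0.09, 0.0, 1.3, 0.0], [-0.02, -1.12, 0.09, 0.0, 1.2, 0.0], [-0.02, -1.12, 0.09, 0.0, 1.3, 0.0], [-0.02, -1.12, 0.09, 0.0, 1.2, 0.0]]
[[-0.03, -1.13, 0.09, 0.0, 1.3, 0.0], [-0.03, -1.12, 0.09, 0.0, 1.2, 0.0], [-0.03, -1.13, 0.09, 0.0, 1.3, 0.0], [-0.03, -1.12, 0.09, 0.0, 1.2, 0.0], [-0.03, -1.13, 0.09, 0.0, 1.3, 0.0], [-0.04, -1.12, 0.08, 0.0, 1.2, 0.0], [-0.04, -1.13, 0.08, 0.0, 1.3, 0.0], [-0.04, -1.12, 0.08, 0.0, 1.2, 0.0]]
[[-0.04, -1.13, 0.08, 0.0, 1.3, 0.0], [-0.04, -1.12, 0.08, 0.0, 1.2, 0.0], [-0.04, -1.13, 0.08, 0.0, 1.3, 0.0], [-0.05, -1.12, 0.08, 0.0, 1.2, 0.0], [-0.05, -1.13, 0.08, 0.0, 1.3, 0.0], [-0.05, -1.12, 0.08, 0.0, 1.2, 0.0], [-0.05, -1.13, 0.08, 0.0, 1.3, 0.0], [-0.05, -1.12, 0.08, 0.0, 1.2, 0.0]]
max [0.05 1.13 0.09 0.   1.3  0.  ] end [0.44589861 0.13048708 0.18420047] err mm [-0.02349326  0.04443784  0.01809392]
[0.44587511 0.13053152 0.18421857]
```

Request:
arm_command(
  rows=[
    [0,-1.6,0.1,0,1.9,0],
    [0,-1.7,0.1,0,1.9,0],
    [0,-1.7,0.1,0,1.9,0],
    [0,-1.7,0.1,0,1.9,0],
    [0,-1.7,0.1,0,1.9,0],
    [0,-1.7,0.1,0,1.9,0],
    [0,-1.7,0.1,0,1.9,0],
    [0,-1.7,0.1,0,1.9,0],
  ],
)

```text
time_s: 14.3
tcp_pos: [0.4815, 0.0012, 0.1976]
orientation: [0.984, 0.121, 0.132, -0.016]
ft_force: [0.7, -0.5, -2.6]
opening: 0.0235
grasp_force: 30.0
```

Request:
arm_command(
  rows=[
    [-0.1,-1.7,0.1,0,1.9,0],
    [-0.1,-1.7,0.1,0,1.9,0],
    [-0.1,-1.7,0.1,0,1.9,0],
    [-0.1,-1.7,0.1,0,1.9,0],
    [-0.1,-1.7,0.1,0,1.9,0],
    [-0.1,-1.7,0.1,0,1.9,0],
    [0,-1.7,0.1,0,1.8,0],
    [0,-1.6,0,0,1.6,0],
  ],
)

```text
time_s: 15.3
tcp_pos: [0.4458, 0.1315, 0.189]
orientation: [0.958, 0.118, 0.258, -0.032]
ft_force: [0.6, -0.9, -1.8]
opening: 0.0233
grasp_force: 30.0
```

Request:
arm_command(
  rows=[
    [0,0,0,0,0,0],
    [0,0,0,0,0,0],
    [0,0,0,0,0,0],
    [0,0,0,0,0,0],
    [0,0,0,0,0,0],
    [0,0,0,0,0,0],
    [0,0,0,0,0,0],
    [0,0,0,0,0,0],
  ],
)

```text
time_s: 16.3
tcp_pos: [0.446, 0.1309, 0.1882]
orientation: [0.959, 0.118, 0.257, -0.032]
ft_force: [-1.3, 0.4, -2.1]
opening: 0.0237
grasp_force: 30.0
```

Run:
```python
from h import *
from rig import *
import cv2
where()
off=np.array([-.0015,.0015,0])
plan([(cw(off+[0,0,.087+.014]),Rins,2)])
s=read_state();f=grab_frame("wrist");g=grab_frame("scene");pickle.dump((f,s,g),open("w4.pkl","wb"))
a=cv2.resize(f["color"][90:290,160:360],(400,400),interpolation=cv2.INTER_CUBIC)
u=proj("scene",cw([0,0,.05])[None])[0].astype(int)
b=cv2.resize(g["color"][u[1]-40:u[1]+40,u[0]-40:u[0]+40],(400,400),interpolation=cv2.INTER_CUBIC)
print(u)
cv2.imwrite("pics/w4.png",np.hstack([a,b])[:,:,::-1])
```

```text
t 16.3 tcp in catch mm [  0.7   1.8 104.3] rot err deg [-0. -0. -0.] F [-1.3  0.4 -2.1] open 0.0237
[[-0.11, 0.02, 0.17, 0.0, 0.0, 0.0], [-0.11, 0.01, 0.16, 0.0, 0.0, 0.0]]
max [0.11 0.02 0.17 0.   0.   0.  ] end [0.44586614 0.13056358 0.18423462] err mm [ 0.00897638 -0.03205698 -0.01605688]
[295 152]
```

View pics/w4.png

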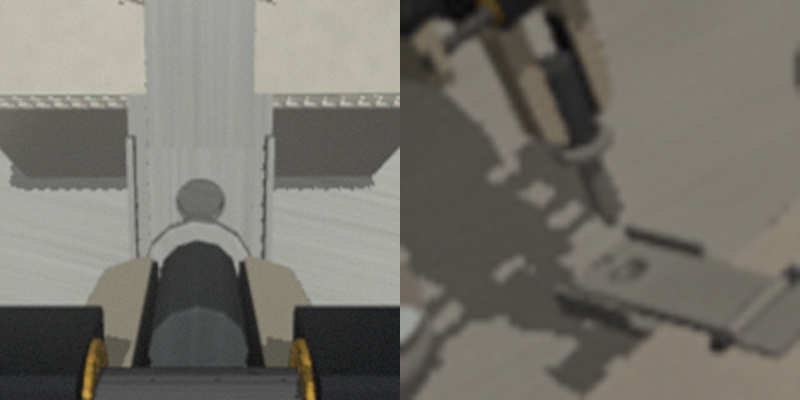

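The wrist view shows the collar's centre column (200) in line with the hole (200). In the scene view the pin's axis points at the hole. I'll correct x and enter partway.

Request:
arm_command(
  rows=[
    [-0.12,0.03,0.8,0,0,0],
    [-0.1,0,0.8,0,0,0],
    [0,0,0.8,0,0,0],
    [0,0,0.6,0,0,0],
    [0,0,0.4,0,0,0],
    [0,0,0.3,0,0,0],
    [0,0,0.3,0,0,0],
    [0,0,0.0,0,0,0],
  ],
)

```text
time_s: 17.4
tcp_pos: [0.4637, 0.135, 0.1524]
orientation: [0.959, 0.117, 0.257, -0.032]
ft_force: [0.7, -0.6, -1.2]
opening: 0.0237
grasp_force: 30.0
```

```bash
python3 -c "
from h import *
where()"
```

```text
t 17.4 tcp in catch mm [-1.5  1.5 64.2] rot err deg [-0. -0. -0.] F [ 0.7 -0.6 -1.2] open 0.0237
```

Request:
arm_command(
  rows=[
    [0,0,0.4,0,0,0],
    [0,0,0.4,0,0,0],
    [0,0,0.4,0,0,0],
    [0,0,0.4,0,0,0],
    [0,0,0.4,0,0,0],
    [0,0,0.4,0,0,0],
    [0,0,0.4,0,0,0],
    [0,0,0.2,0,0,0],
  ],
)

```text
time_s: 18.4
tcp_pos: [0.4783, 0.1387, 0.1262]
orientation: [0.959, 0.117, 0.257, -0.032]
ft_force: [-0.1, -0.4, -1.2]
opening: 0.0236
grasp_force: 30.0
```

```bash
python3 -c "
from h import *
where()"
```

```text
t 18.4 tcp in catch mm [-1.5  1.6 34.1] rot err deg [-0. -0. -0.] F [-0.1 -0.4 -1.2] open 0.0236
```

No contact so far. 12.3 mm remain.

Request:
arm_command(
  rows=[
    [0,0,0.3,0,0,0],
    [0,0,0.3,0,0,0],
    [0,0,0.2,0,0,0],
    [0,0,0.2,0,0,0],
    [0,0,0.1,0,0,0],
    [0,0,0.1,0,0,0],
    [0,0,0.05,0,0,0],
    [0,0,0,0,0,0],
  ],
)

```text
time_s: 19.4
tcp_pos: [0.4841, 0.1401, 0.116]
orientation: [0.959, 0.118, 0.257, -0.032]
ft_force: [-5.5, -1.9, 7.3]
opening: 0.0231
grasp_force: 30.0
```

```bash
python3 -c "
from h import *
where()"
```

```text
t 19.4 tcp in catch mm [-1.4  1.6 22.2] rot err deg [-0. -0. -0.] F [-5.5 -1.9  7.3] open 0.0231
```

The collar is on the hasp, with about 9 N along the axis. Release and retreat.

Request:
arm_command(
  rows=[
    [0,0,0,0,0,0],
    [0,0,0,0,0,0],
    [0,0,0,0,0,0],
    [0,0,0,0,0,0],
    [0,0,0,0,0,0],
    [0,0,0,0,0,0],
    [0,0,0,0,0,0],
    [0,0,0,0,0,0],
  ],
  hand=60,
)

```text
time_s: 20.4
tcp_pos: [0.4843, 0.1402, 0.1157]
orientation: [0.959, 0.118, 0.257, -0.032]
ft_force: [-0.3, 0.1, 0.5]
opening: 0.0558
grasp_force: 0.0
```

Request:
arm_command(
  rows=[
    [0,0,-0.5,0,0,0],
    [0,0,-1,0,0,0],
    [0,0,-1.5,0,0,0],
    [0,0,-2,0,0,0],
    [0,0,-2,0,0,0],
    [0,0,-2,0,0,0],
    [0,0,-2,0,0,0],
    [0,0,0,0,0,0],
  ],
)

```text
time_s: 21.4
tcp_pos: [0.431, 0.1267, 0.2124]
orientation: [0.958, 0.117, 0.259, -0.032]
ft_force: [-0.4, -0.1, -0.0]
opening: 0.0561
grasp_force: 0.0
```

Run:
```python
from h import *
from rig import *
import cv2
where()
f=grab_frame("wrist");g=grab_frame("scene")
a=cv2.resize(f["color"][90:290,160:360],(400,400),interpolation=cv2.INTER_CUBIC)
b=cv2.resize(g["color"][152-50:152+50,295-50:295+50],(400,400),interpolation=cv2.INTER_CUBIC)
cv2.imwrite("pics/w5.png",np.hstack([a,b])[:,:,::-1])
```

```text
t 21.4 tcp in catch mm [ -0.7   1.4 133.1] rot err deg [ 0.  -0.2 -0. ] F [-0.4 -0.1 -0. ] open 0.0561
```

View pics/w5.png

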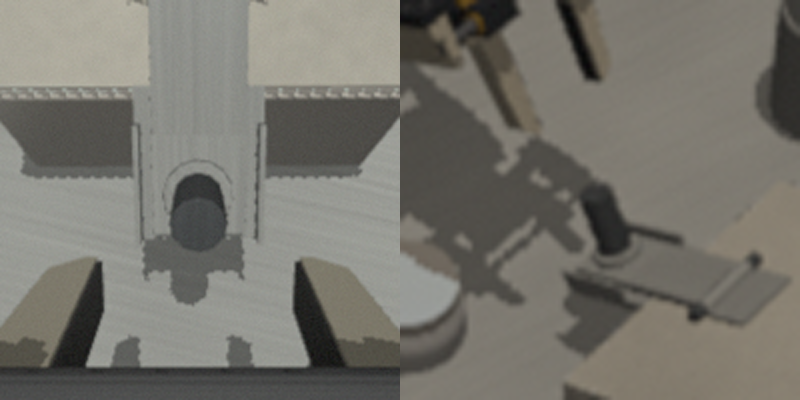

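The pin stands square in the shut hasp with its collar flat on it: wrist crop (198,190), scene crop (612,250). The fingers are clear, so I'm handing in.

```bash
python3 -c "
from rig import *
print(finish_job())"
```

```text
the job is handed in; nothing more can be done
None
```

The job is handed in at about 21 s, no verdict returned: the hasp is shut in its catch, the pin is fully home with its collar on the hasp and released, and no move went near the pot, tub or scraper.

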